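Set a binding stud with the spring stud setter

ROBOT

A 6-joint arm with a two-finger parallel gripper is mounted at the origin on the work surface; the furniture and walls round the work are solid. World frame = base frame: x ahead of the robot, y to its left, z up, the work surface at z = 0. Lengths are in mm, angles in rad, forces in N, time in s.
With the tool pointing down it reaches from about 350 to 875 mm from the base axis. Payload 4.2 kg.
Tool frame: the origin (TCP) lies on the mounting face of the last link; the fingertips stand 173 mm ahead of it and the grasp point (between the pads) lies 155 mm ahead of it (tcp_to_grasp is the distance from the TCP to the grasp point, in mm); z points along the fingers, y is the direction in which the jaws open and shut (so a half turn about z gives the same grasp; the last joint's range is limited). The gripper opens to 85 mm and grips with 20 to 120 N. Pads are 22 mm wide; open, the fingers measure 114 mm over their backs; the gripper's body (76 mm by 85 mm) begins 54 mm behind the grasp point. The pads swing forward as they close: fully open they stand 13 mm farther back than shut.
Start: joints at [1.515, 0.385, 0.008, 0, -1.194, -0.259], TCP at [193.484, 594.276, 404.712] pointing down, gripper open.
Joint ranges: [-3.14, 3.14], [-1.21, 2.06], [-1.07, 1.41], [-3.16, 2.05], [-2.99, -0.16], [-3.1, 3.1]. Speed limits (rad/s): [2.79, 2.79, 3.14, 3.14, 3.14, 3.14].

INTERFACE

Orientations are given as a unit quaternion [x, y, z, w].
In Python, from bench import * gives the robot as it stands. The module is installed in compiled form; this text tells all that it offers.
- The arm moves only by the tool apply_moves, never from a script. Its arguments are lists of equal length, an entry for each row: "fingers": the closure, from 0 (fully open) to 1 (shut); "dp": the shift along the world's x, y, z in cm, a list of three; "yaw": the turn about the world's z in degrees. A call has 1 to 10 rows; each row is the pose to reach, as a shift and turn from the pose measured when the call began; what a row does not reach only later rows make up. A row lasts 1/10 s, in which the tool goes at most 50 mm and 8.59 degrees, less where a joint would pass 70% of its speed; a pose out of reach is approached as far as the arm can. A call with a gripper value outside its range is refused whole. The fingers move at their own pace and stop on an object; the grip force is fixed at half the most. Time passes only in rows, so rows that repeat a pose let the fingers close. It gives the time, the measured TCP pose, the force and the opening at its end, in the units of the state.
- read_state(): the state, without advancing time (a new reading comes with each control period).
- get_image(name): name is "scene" or "top" or "wrist"; returns a dict with "color" (384x512x3 uint8, blue, green, red), "mtx" (3x3 intrinsics, pixels), "camera_from_world" (4x4, takes a point from world to camera coordinates); the wrist camera has in their place "tool_from_camera" (4x4, takes a point from camera to tool coordinates, whose origin is the TCP and whose axes are the flange's). Camera axes: x right, y down, z forward; pixel columns grow to the right and rows downward; lengths in mm; the calibration is good to about 2 mm. The wrist camera is an equidistant fisheye: a pixel r from the principal point sees the ray r / f radians off the axis. A picture is of the moment at which its call begins: read the wrist's pose just before it. There is no depth.
- job_done(): hands the job in, once; it reports no verdict.
The state is a dict: "clock": time; "joints": joint angles; "joint_vel": joint speeds; "joint_efforts": joint torques, N m; "position": TCP position; "ee_rot": TCP orientation; "contact_force": force on the tool from outside, world axes, zero at the start; "wrist_torque": the same for the moment, N m; "gripper_width": finger opening in mm.
Only numpy, scipy, OpenCV 4.12 (cv2) and the standard library are available. Lean on these libraries where they do the work, as an engineer would, in place of code of your own. Each camera call takes 0.05 s, during which the arm holds its last target. There are 200 camera calls.

TASK

Cock the bench stud setter: press the black thumb pad on the tail of its sprung arm down by feel, without leaning hard on the rubber buffer under it, until the catch holds the arm with your hand off. Then press the red trigger paddle, without forcing it, so that the hammer drives the brass stud fully home into the blue board, and take your hand away. The arm must not slip and strike before it is caught, the stud is not to be pushed by hand, and the needle tin, thread reel and beeswax stay where they are.

Things in the scene. Friction and masses are not known exactly. Their poses are not given: they have to be found in the camera images.
- setter: Fixed bench stud setter: grey base 226 x 110 x 18 mm (x -130 to +96 mm), two cheeks carrying the pivot 100 mm above the bench. Origin on the bench below the pivot; +x to the hammer end, -x to the tail (robot) end, +y left seen from the tail, z up. The arm lies at y = 0: hammer at x = +85 mm, tail back to x = -113 mm. Rods 82 mm high at x = -98, y = +-43 mm.
- striker (a joint): Angle of the sprung arm about the level pivot pin (along the setter's y), rad. 0 with the hammer on a stud driven home, 0.05 to 0.08 at the start with the hammer on the proud stud; grows as the tail is pressed down and the hammer rises. Catches somewhere from 0.34 to 0.53, by the carriage's height; springs back if let go before.
- striker_pad (a point): Middle of the top of the black ribbed thumb pad on the arm's tail, smooth, 36 mm long, 46 mm wide, 72 mm behind the pivot; moves with the arm: 125 to 135 mm high at the start, 96 to 112 when caught, setter x = -66 to -74 mm. Straight down it takes 4 to 6 N at first, 8 to 11 N at the catch, plus a little drag; 2 mm past that the buffer adds 4 to 5 N per mm. So 15 to 18 N means caught; over 25 N overloads it.
- catch_spot (a point): Middle of the blue carriage at mid setting, a point fixed on the setter (x -98, y 0, z 31 mm). The carriage bears catch, buffer and trigger and is clamped up to 8 mm higher or lower than this; its true height is not reported. The sprung steel catch stands behind the tail's end: setter x = -106 to -125 mm, y = +-10 mm, top 106 to 124 mm above the bench.
- trigger_spot (a point): Middle of the top of the red trigger paddle (34 x 32 mm) as it would be with the carriage at mid setting: a point fixed on the setter at x = -147, y = -60, z = 50 mm. The true paddle top at rest lies up to 8 mm higher or lower, with the carriage. Nothing stands above it.
- trigger (a joint): Angle of catch and red paddle about their shaft (along the setter's y, at x = -104 mm), rad. 0 at rest; grows to 0.32 as the paddle is pressed down (43 mm lever, 13 mm of travel). Also swings while the tail passes the catch. A caught arm lets go at about 0.1 to 0.16 (4 to 7 mm down), at 2 to 5 N; over 25 N overloads it. Springs back when let go.
- stud (a joint): How far the brass stud (head 13 mm across) is driven down into the board, m: 0 to 0.0025 at the start (4.5 to 7 mm proud), 0.007 fully home, head on the board. It stands under the hammer at the setter's x = 85 mm in a blue cloth-covered board 80 x 150 x 6 mm, top 49 mm above the bench.
- needle_tin: Round grey needle tin, 46 mm across, 21 mm high, loose, to the right of the setter. Origin at the centre of its underside.
- thread_reel: Wooden reel of brown thread, 36 mm across, 45 mm high, standing loose to the left of the setter. Origin at the centre of its underside.
- beeswax: Yellow cake of beeswax, 31 x 45 x 19 mm, loose, to the right of the setter. Origin at the centre of its underside.

How it is judged:
By the outcome, as a careful person would: the job done as asked, in the order asked, and still so for the second after the job is handed in, with the robot touching nothing.
It also fails if it takes over 35 s, if anything falls off the work surface, if the arm or the gripper's body presses on something with over 40 N, if the wrist force passes 120 N, or if a joint passes its speed limit or range.

## Working session

There is one attempt and no reset: what is moved stays moved. The work goes in short steps, Python scripts to look and compute and a tool call to move; the robot and the scene stay as the last step left them, time stands still between calls to the robot, and variables do not carry over. Pictures are saved under pics/ and viewed, about 8 in all and at most 12, crops included, and the job is handed in when it is done.

Besides the shell and the picture viewer there is one more tool, called after ">>>" by a JSON object that holds its "fn" and its "kwargs", one argument or row to a line. apply_moves: Moves the arm, as the interface text tells. Its arguments: {"type":"object","properties":{"fingers":{"type":"array","items":{"type":"number"}},"dp":{"type":"array","items":{"type":"array","items":{"type":"number"}}},"yaw":{"type":"array","items":{"type":"number"}}},"required":["fingers","dp","yaw"]}

```bash
mkdir -p pics; python3 - <<'E'
from bench import *
import cv2,numpy as np
s=read_state(); print({k:np.round(v,3) for k,v in s.items()})
a=get_image("scene");b=get_image("top")
np.savez('a.npz',**a);np.savez('b.npz',**b)
cv2.imwrite('pics/scene.png',a['color']);cv2.imwrite('pics/top.png',b['color'])
for i in(a,b):print(i['mtx'],i['camera_from_world'])
E
```

```text
{'clock': np.float64(0.0), 'joints': array([ 1.515e+00,  3.860e-01,  7.000e-03, -1.000e-03, -1.194e+00,
       -2.590e-01]), 'joint_vel': array([-0.002, -0.   , -0.   , -0.002, -0.001,  0.002]), 'joint_efforts': array([-1.0000e-03, -3.9229e+01,  1.8841e+01,  4.1860e+00, -5.0000e-03,
       -0.0000e+00]), 'position': array([193.435, 594.094, 403.627]), 'ee_rot': array([ 0.988, -0.157, -0.   ,  0.001]), 'contact_force': array([-0.068,  0.259, -0.91 ]), 'wrist_torque': array([ 0.014, -0.026, -0.039]), 'gripper_width': np.float64(85.227)}
[[380.58048119   0.         252.21827636]
 [  0.         380.58048119 192.51010704]
 [  0.           0.           1.        ]] [[-4.37388173e-01 -8.99260695e-01  4.66777670e-03 -2.64238441e+01]
 [-6.76449584e-01  3.25586848e-01 -6.60612719e-01  5.21051144e+02]
 [ 5.92543287e-01 -2.92101706e-01 -7.50712360e-01  5.63260635e+02]
 [ 0.00000000e+00  0.00000000e+00  0.00000000e+00  1.00000000e+00]]
[[422.52260959   0.         248.20875738]
 [  0.         422.52260959 198.31593529]
 [  0.           0.           1.        ]] [[-3.40032792e-03 -9.99207433e-01 -3.96603647e-02 -2.34440579e+02]
 [-9.99061250e-01  5.10728705e-03 -4.30178424e-02  5.20203546e+02]
 [ 4.31863048e-02  3.94768587e-02 -9.98286793e-01  9.31537408e+02]
 [ 0.00000000e+00  0.00000000e+00  0.00000000e+00  1.00000000e+00]]
```

View pics/scene.png

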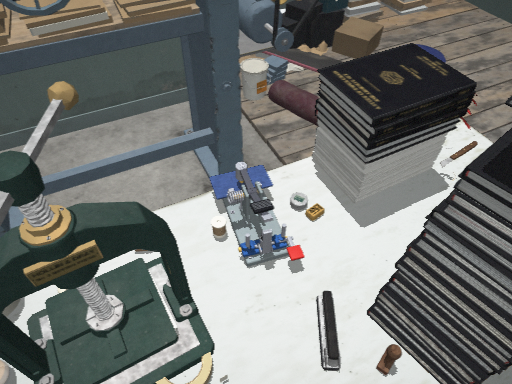

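View pics/top.png

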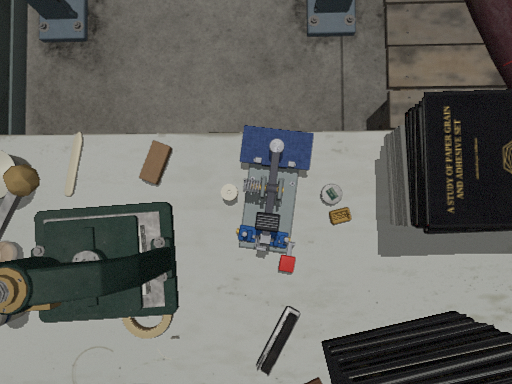

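Both views show the setter: in the top view, the hammer is at (277,146), the black pad at (267,221) and the red paddle at (287,264). The tin and beeswax are to its right and the reel is at (229,192). Next I'll measure it.

```bash
cat > h.py <<'E'
import cv2,numpy as np
def ray(I,p):
    T=I['camera_from_world'];R=T[:3,:3];c=-R.T@T[:3,3]
    d=R.T@np.linalg.inv(I['mtx'])@[p[0],p[1],1.];return c,d/np.linalg.norm(d)
def onz(I,p,z):
    c,d=ray(I,p);return c+d*(z-c[2])/d[2]
def tri(A,p,B,q):
    c,d=ray(A,p);e,f=ray(B,q)
    s=np.linalg.lstsq(np.c_[d,-f],e-c,rcond=None)[0]
    u,v=c+s[0]*d,e+s[1]*f;return (u+v)/2,np.linalg.norm(u-v)
def blob(m,box):
    k=np.zeros_like(m);x0,y0,x1,y1=box;k[y0:y1,x0:x1]=m[y0:y1,x0:x1]
    n,l,s,c=cv2.connectedComponentsWithStats(k);i=1+np.argmax(s[1:,4]);return c[i],s[i],(l==i).astype('uint8')
E
python3 - <<'E'
from h import *
A=np.load('a.npz');B=np.load('b.npz')
hs=lambda I:cv2.cvtColor(I['color'],cv2.COLOR_BGR2HSV)
red=lambda I:((((hs(I)[...,0]<8)|(hs(I)[...,0]>172))&(hs(I)[...,1]>170)&(hs(I)[...,2]>110))*255).astype('uint8')
ra=blob(red(A),(270,230,320,275));rb=blob(red(B),(265,245,310,285))
print(ra[:2],rb[:2],tri(A,ra[0],B,rb[0]),onz(B,rb[0],50))
h=hs(B);blue=(((abs(h[...,0].astype(int)-115)<12)&(h[...,1]>110))*255).astype('uint8')
bb=blob(blue,(225,110,330,175));cn=cv2.findContours(bb[2],0,2)[0]
r=cv2.minAreaRect(max(cn,key=cv2.contourArea));print(bb[:2],r)
pts=cv2.boxPoints(r);print([onz(B,p,49).round(1) for p in pts])
for n,I,(x0,y0,x1,y1) in(('t',B,(215,115,355,285)),('s',A,(200,150,330,280))):
    cv2.imwrite(f'pics/c{n}.png',cv2.resize(I['color'][y0:y1,x0:x1],None,fx=4 if n=='s' else 3.5,fy=4 if n=='s' else 3.5,interpolation=2))
E
python3 -c "
import cv2,numpy as np
a=cv2.imread('pics/ct.png');b=cv2.imread('pics/cs.png');b=b[:,:];h=595
c=np.hstack([a[:h,:490],np.zeros((595,1,3),'uint8')]);b=cv2.resize(b,(309,309));o=np.zeros((595,800,3),'uint8');o[:,:491]=c;o[:309,491:]=b;cv2.imwrite('pics/c.png',o)"
```

```text
(array([294.80357143, 252.30357143]), array([287, 245,  17,  15, 168], dtype=int32)) (array([286.73224044, 263.8579235 ]), array([279, 255,  16,  17, 183], dtype=int32)) (array([ 378.56040941, -319.04940315,   41.86209912]), np.float64(0.1283737463836696)) [ 379.4329539  -318.69527181   50.        ]
(array([276.34377968, 145.74833808]), array([ 240,  125,   73,   45, 2106], dtype=int32)) ((276.05462646484375, 147.10052490234375), (69.19949340820312, 37.15887451171875), 6.4588165283203125)
[array([ 595.6, -220.2,   49. ]), array([ 674.7, -229.4,   49. ]), array([ 656.3, -375.3,   49. ]), array([ 577.8, -365.8,   49. ])]
```

View pics/c.png

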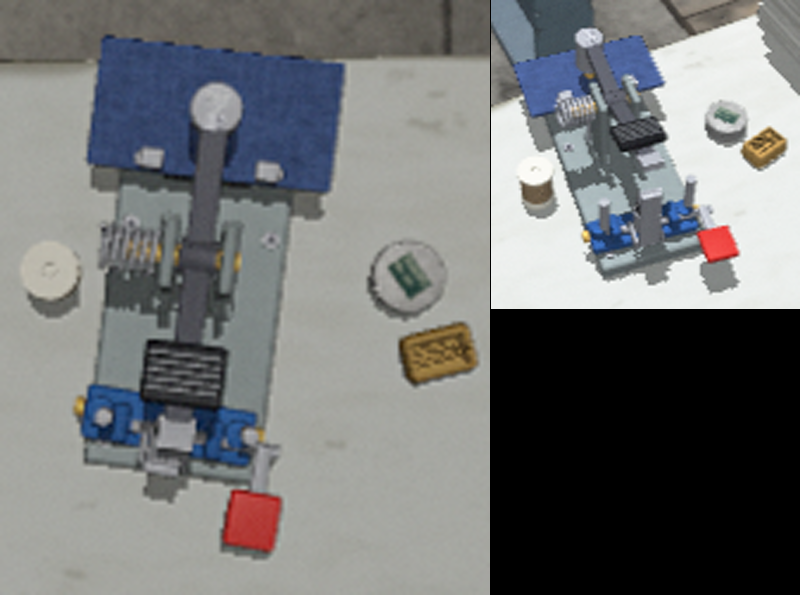

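The crop shows the pad at about (268,222) in the top picture, the rods at (244,234) and (287,240), and the catch behind the tail. The tall press on the left lies across the arm's path, so I'll measure that too.

```bash
python3 - <<'E'
from h import *
A=np.load('a.npz');B=np.load('b.npz')
print('ball',tri(A,(62,95),B,(20,180)));print('arch right foot top',tri(A,(185,311),B,(157,241)))
print('gold nut',tri(A,(48,228),B,(5,290)),'arch', [onz(B,(175,250),z).round() for z in(0,100,200,300)],[onz(A,(20,160),z).round() for z in(250,350,450)])
print('cam',ray(A,(0,0))[0],ray(B,(0,0))[0])
r1,r2=onz(B,(244.4,234.1),82),onz(B,(286.7,239.9),82);print('rods',r1,r2,r1-r2)
m=(r1+r2)/2;y=np.arctan2(-(r1-r2)[0],(r1-r2)[1])
yaw=-.122
print(np.degrees(y));ex=np.array([np.cos(yaw),np.sin(yaw)]);ey=np.array([-ex[1],ex[0]])
print('O rods',m[:2]+98*ex,'O paddle',onz(B,(286.7,263.9),46)[:2]+147*ex+60*ey)
p=onz(B,(267.9,221.6),130);print('pad',p,'O pad',p[:2]+70*ex)
# pad centroid in scene crop (639,133)->px
f=309/520/1*4
q=(200+(639-491)/309*130,150+133/309*130);print(q,tri(A,q,B,(267.9,221.6)))
hm=(200+(589-491)/309*130,150+37/309*130);t=tri(A,hm,B,(276.7,145.6));print('hammer top',t,t[0][:2]-85*ex)
E
```

```text
ball (array([521.94570603,  10.54886389, 462.53306107]), np.float64(1.8974135577478972))
arch right foot top (array([411.83759574, -37.67097984, -51.19402731]), np.float64(43.18741560577872))
gold nut (array([378.84289654,  80.29518996, 372.63171694]), np.float64(4.674691384285624)) arch [array([404., -72.,   0.]), array([412., -93., 100.]), array([ 420., -115.,  200.]), array([ 428., -136.,  300.])] [array([688., 141., 250.]), array([556., 108., 350.]), array([424.,  75., 450.])]
cam [  7.15104425 -28.87993115 767.18307421] [ 478.68837189 -273.6857683   943.02152692]
rods [ 443.10232991 -231.6336628    82.        ] [ 431.23610197 -317.37034552   82.        ] [11.86622794 85.73668272  0.        ]
-7.879857451735244
O rods [ 534.44080408 -286.42836737] O paddle [ 532.1094776  -277.16406877]
pad [ 468.93403816 -279.20759514  130.        ] O pad [ 538.41374398 -287.72642601]
(262.2653721682848, 205.9546925566343) (array([ 468.50649551, -279.96606217,  126.7962148 ]), np.float64(1.6661901076042878))
hammer top (array([ 618.7121415 , -298.54473842,  108.40889761]), np.float64(2.0999580221177503)) [ 534.34392729 -288.2004438 ]
```

>>> {"fn": "apply_moves", "kwargs": {
  "fingers": [1,1,1,1,1,1,1,1],
  "dp": [
    [0,0,5],
    [0,0,10],
    [0,0,15],
    [1,-2,20],
    [3,-5,24],
    [5,-8,28],
    [7,-11,32],
    [9,-14,34]
  ],
  "yaw": [0,0,0,0,0,0,0,0]
}}

```text
clock: 0.9
position: [280.6, 457.7, 741.6]
ee_rot: [0.988, -0.156, -0.0, 0.0]
contact_force: [-0.0, 0.8, 0.2]
gripper_width: -0.1
```

>>> {"fn": "apply_moves", "kwargs": {
  "fingers": [1,1,1,1,1,1,1,1,1,1],
  "dp": [
    [2,-4.5,0],
    [4,-9,0],
    [6,-13.5,0],
    [8,-18,0],
    [10,-22.5,0],
    [12,-27,0],
    [13.5,-31.5,0],
    [15,-36,0],
    [15.5,-41,0],
    [16,-46,0]
  ],
  "yaw": [1,2,4,6,8,10,11,11,11,11]
}}

```text
clock: 1.9
position: [440.6, -3.7, 741.1]
ee_rot: [0.998, -0.061, -0.0, 0.0]
contact_force: [0.1, 0.1, -0.0]
gripper_width: 0.3
```

>>> {"fn": "apply_moves", "kwargs": {
  "fingers": [1,1,1,1,1,1,1,1],
  "dp": [
    [0.4,-5,0],
    [0.8,-10,0],
    [1.2,-15,0],
    [1.6,-20,-2],
    [2,-24,-6],
    [2.4,-27,-11],
    [2.6,-28,-16],
    [2.6,-28,-21]
  ],
  "yaw": [0,0,0,0,0,0,0,0]
}}

```text
clock: 2.7
position: [466.0, -283.6, 548.2]
ee_rot: [0.998, -0.062, -0.001, 0.0]
contact_force: [0.6, -0.5, -0.3]
gripper_width: -0.1
```

```bash
cat >> h.py <<'E'
from scipy.spatial.transform import Rotation as Ro
def wray(W,s,p):
    m=W['mtx'];v=np.array([(p[0]-m[0,2])/m[0,0],(p[1]-m[1,2])/m[1,1]]);r=np.linalg.norm(v)
    d=np.r_[np.sin(r)*v/max(r,1e-9),np.cos(r)];T=W['tool_from_camera'];R=Ro.from_quat(s['ee_rot']).as_matrix()
    return R@T[:3,3]+s['position'],R@T[:3,:3]@d
def wonz(W,s,p,z):
    c,d=wray(W,s,p);return c+d*(z-c[2])/d[2]
E
python3 - <<'E'
from bench import *
import pickle
from h import *
s=read_state();W=get_image("wrist");pickle.dump((s,W),open('w.pkl','wb'))
print(W['mtx'],W['tool_from_camera'])
cv2.imwrite('pics/w1.png',cv2.resize(W['color'],(768,576),interpolation=2))
E
```

```text
[[297.31863964   0.         251.33653191]
 [  0.         297.31863964 189.23774595]
 [  0.           0.           1.        ]] [[-1.43311624e-04 -9.58860286e-01 -2.83878374e-01  7.22515159e+01]
 [ 9.99999956e-01 -6.37907567e-05 -2.89367568e-04 -3.46653572e-01]
 [ 2.59354253e-04 -2.83878403e-01  9.58860253e-01  3.17453750e+01]
 [ 0.00000000e+00  0.00000000e+00  0.00000000e+00  1.00000000e+00]]
```

View pics/w1.png

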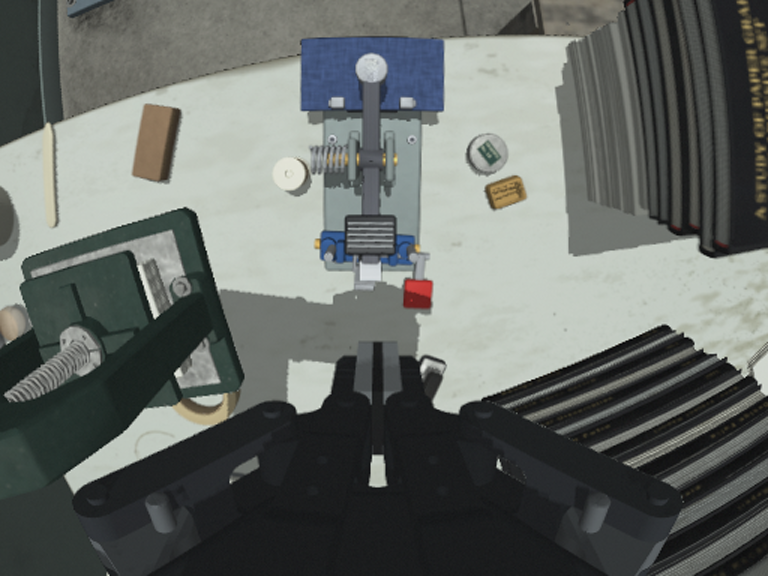

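The wrist view shows the setter square to the tool. The pad is at (370,233), the paddle at (418,294) and the hammer at (371,68), with nothing over the pad.

```bash
python3 - <<'E'
import pickle
from h import *
s,W=pickle.load(open('w.pkl','rb'));A=np.load('a.npz');B=np.load('b.npz')
g=lambda x,y:np.array([x/1.5,y/1.5])
def x2(p,q):
    c,d=wray(W,s,p);e,f=ray(B,q);t=np.linalg.lstsq(np.c_[d,-f],e-c,rcond=None)[0];u,v=c+t[0]*d,e+t[1]*f;return ((u+v)/2).round(1),np.linalg.norm(u-v)
print('pad',wonz(W,s,g(370.5,233),128),x2(g(370.5,233),(267.9,221.6)))
h=cv2.cvtColor(W['color'],cv2.COLOR_BGR2HSV)
m=(((h[...,0]<8)|(h[...,0]>172))&(h[...,1]>170)&(h[...,2]>110)).astype('uint8')*255
r=blob(m,(260,180,300,215));print(r[:2],wonz(W,s,r[0],44),x2(r[0],(286.7,263.9)))
print('ham',wonz(W,s,g(371,68),108),'rodR',wonz(W,s,g(412,258),82),'rodL',wonz(W,s,g(328,258),82))
E
```

```text
pad [ 470.21500872 -278.26002831  128.        ] (array([ 469. , -278.7,  121.9]), np.float64(1.262444553098687))
(array([278.91515152, 191.40606061]), array([270, 187,  18,  12, 165], dtype=int32)) [ 388.79978051 -320.24667807   44.        ] (array([ 373.2, -322.3,   -5.3]), np.float64(1.7607032064280577))
ham [ 618.33073062 -297.09937364  108.        ] rodR [ 431.9349199  -314.63837453   82.        ] rodL [ 442.42752442 -231.03091673   82.        ]
```

>>> {"fn": "apply_moves", "kwargs": {
  "fingers": [1,1,1,1,1,1,1],
  "dp": [
    [0,0.5,-4],
    [0,0.5,-8],
    [0,0.5,-12],
    [0,0.5,-16],
    [0,0.5,-20],
    [0,0.5,-22.5],
    [0,0.5,-22.5]
  ],
  "yaw": [0,0,0,0,0,0,0]
}}

```text
clock: 3.45
position: [464.2, -276.8, 308.3]
ee_rot: [0.998, -0.062, -0.015, -0.005]
contact_force: [-0.1, 1.1, 5.4]
gripper_width: 0.1
```

```bash
python3 - <<'E'
from bench import *
s=read_state();print(s['position'],s['contact_force'],s['ee_rot'],s['wrist_torque'],s['joint_vel'].round(3) if hasattr(s['joint_vel'],'round') else s['joint_vel'])
E
```

```text
[ 464.18062045 -276.84562058  308.26175328] [-0.13785224  1.09753587  5.38125477] [ 0.9979413  -0.06201296 -0.01547607 -0.00529648] [ 0.66887112  0.2261489  -0.06387841] [-0.001 -0.055  0.08   0.026 -0.061 -0.002]
```

>>> {"fn": "apply_moves", "kwargs": {
  "fingers": [1],
  "dp": [
    [0.1,-0.1,0]
  ],
  "yaw": [0]
}}

```text
clock: 3.55
position: [466.4, -277.9, 310.2]
ee_rot: [0.998, -0.061, -0.014, -0.005]
contact_force: [0.4, 0.4, 0.4]
gripper_width: -0.0
```

>>> {"fn": "apply_moves", "kwargs": {
  "fingers": [1,1,1,1,1,1,1,1],
  "dp": [
    [0,0,-0.25],
    [0,0,-0.5],
    [0,0,-0.75],
    [0,0,-1.0],
    [0,0,-1.25],
    [0,0,-1.5],
    [0,0,-1.75],
    [0,0,-1.75]
  ],
  "yaw": [0,0,0,0,0,0,0,0]
}}

```text
clock: 4.35
position: [466.1, -278.2, 294.0]
ee_rot: [0.998, -0.061, -0.014, -0.004]
contact_force: [-2.2, 0.6, 6.7]
gripper_width: 0.0
```

>>> {"fn": "apply_moves", "kwargs": {
  "fingers": [1,1,1],
  "dp": [
    [0,0,-0.2],
    [0,0,-0.4],
    [0,0,-0.4]
  ],
  "yaw": [0,0,0]
}}

```text
clock: 4.65
position: [465.8, -278.3, 291.4]
ee_rot: [0.998, -0.061, -0.014, -0.004]
contact_force: [-2.9, 1.2, 7.6]
gripper_width: 0.0
```

>>> {"fn": "apply_moves", "kwargs": {
  "fingers": [1,1,1],
  "dp": [
    [0,0,-0.2],
    [0,0,-0.4],
    [0,0,-0.4]
  ],
  "yaw": [0,0,0]
}}

```text
clock: 4.95
position: [465.5, -278.2, 289.0]
ee_rot: [0.998, -0.061, -0.014, -0.004]
contact_force: [-3.0, 1.7, 8.0]
gripper_width: -0.3
```

>>> {"fn": "apply_moves", "kwargs": {
  "fingers": [1,1,1],
  "dp": [
    [0.05,0,-0.2],
    [0.05,0,-0.4],
    [0.05,0,-0.4]
  ],
  "yaw": [0,0,0]
}}

```text
clock: 5.25
position: [465.4, -278.2, 286.6]
ee_rot: [0.998, -0.061, -0.015, -0.004]
contact_force: [-4.6, 2.8, 7.9]
gripper_width: 0.3
```

>>> {"fn": "apply_moves", "kwargs": {
  "fingers": [1,1,1],
  "dp": [
    [0.05,0,-0.2],
    [0.05,0,-0.4],
    [0.05,0,-0.4]
  ],
  "yaw": [0,0,0]
}}

```text
clock: 5.55
position: [465.3, -278.2, 284.4]
ee_rot: [0.998, -0.061, -0.015, -0.004]
contact_force: [-4.1, 2.5, 10.5]
gripper_width: 0.2
```

>>> {"fn": "apply_moves", "kwargs": {
  "fingers": [1,1,1],
  "dp": [
    [0,0,-0.2],
    [0,0,-0.35],
    [0,0,-0.35]
  ],
  "yaw": [0,0,0]
}}

```text
clock: 5.85
position: [464.9, -278.1, 282.9]
ee_rot: [0.998, -0.061, -0.015, -0.003]
contact_force: [-3.5, 2.3, 9.6]
gripper_width: 0.1
```

>>> {"fn": "apply_moves", "kwargs": {
  "fingers": [1,1,1],
  "dp": [
    [0,0,-0.2],
    [0,0,-0.35],
    [0,0,-0.35]
  ],
  "yaw": [0,0,0]
}}

```text
clock: 6.15
position: [464.7, -278.0, 281.3]
ee_rot: [0.998, -0.06, -0.015, -0.003]
contact_force: [-2.3, 2.3, 10.0]
gripper_width: 0.0
```

>>> {"fn": "apply_moves", "kwargs": {
  "fingers": [1,1,1],
  "dp": [
    [0,0,-0.2],
    [0,0,-0.35],
    [0,0,-0.35]
  ],
  "yaw": [0,0,0]
}}

```text
clock: 6.45
position: [464.4, -278.0, 279.7]
ee_rot: [0.998, -0.06, -0.014, -0.003]
contact_force: [-3.6, 3.1, 9.4]
gripper_width: 0.4
```

>>> {"fn": "apply_moves", "kwargs": {
  "fingers": [1,1,1],
  "dp": [
    [0,0,-0.2],
    [0,0,-0.35],
    [0,0,-0.35]
  ],
  "yaw": [0,0,0]
}}

```text
clock: 6.75
position: [464.2, -277.9, 278.1]
ee_rot: [0.998, -0.06, -0.014, -0.003]
contact_force: [-3.2, 2.6, 9.2]
gripper_width: -0.2
```

>>> {"fn": "apply_moves", "kwargs": {
  "fingers": [1,1,1],
  "dp": [
    [0,0,-0.2],
    [0,0,-0.35],
    [0,0,-0.35]
  ],
  "yaw": [0,0,0]
}}

```text
clock: 7.05
position: [464.0, -277.8, 276.5]
ee_rot: [0.998, -0.06, -0.014, -0.003]
contact_force: [-3.4, 2.5, 8.7]
gripper_width: 0.2
```

>>> {"fn": "apply_moves", "kwargs": {
  "fingers": [1,1,1],
  "dp": [
    [0,0,-0.2],
    [0,0,-0.35],
    [0,0,-0.35]
  ],
  "yaw": [0,0,0]
}}

```text
clock: 7.35
position: [463.8, -277.7, 275.0]
ee_rot: [0.998, -0.06, -0.013, -0.002]
contact_force: [-3.3, 2.3, 10.9]
gripper_width: -0.1
```

>>> {"fn": "apply_moves", "kwargs": {
  "fingers": [1,1,1],
  "dp": [
    [0,0,-0.2],
    [0,0,-0.35],
    [0,0,-0.35]
  ],
  "yaw": [0,0,0]
}}

```text
clock: 7.65
position: [463.7, -277.6, 274.2]
ee_rot: [0.998, -0.059, -0.013, -0.002]
contact_force: [-4.7, 4.1, 13.7]
gripper_width: 0.2
```

>>> {"fn": "apply_moves", "kwargs": {
  "fingers": [1,1,1],
  "dp": [
    [0,0,-0.2],
    [0,0,-0.35],
    [0,0,-0.35]
  ],
  "yaw": [0,0,0]
}}

```text
clock: 7.95
position: [463.5, -277.5, 273.7]
ee_rot: [0.998, -0.059, -0.012, -0.002]
contact_force: [-4.7, 4.3, 15.2]
gripper_width: 0.2
```

>>> {"fn": "apply_moves", "kwargs": {
  "fingers": [1,1,1],
  "dp": [
    [0,0,-0.2],
    [0,0,-0.38],
    [0,0,-0.38]
  ],
  "yaw": [0,0,0]
}}

```text
clock: 8.25
position: [463.4, -277.3, 273.3]
ee_rot: [0.998, -0.058, -0.012, -0.001]
contact_force: [-5.9, 4.9, 17.6]
gripper_width: 0.1
```

>>> {"fn": "apply_moves", "kwargs": {
  "fingers": [1,1,1],
  "dp": [
    [0,0,0.1],
    [0,0,0.2],
    [0,0,0.3]
  ],
  "yaw": [0,0,0]
}}

```text
clock: 8.55
position: [463.6, -277.4, 277.0]
ee_rot: [0.998, -0.058, -0.011, -0.001]
contact_force: [-0.6, -0.6, 0.6]
gripper_width: -0.2
```

>>> {"fn": "apply_moves", "kwargs": {
  "fingers": [1,1,1],
  "dp": [
    [0,0,0.1],
    [0,0,0.2],
    [0,0,0.2]
  ],
  "yaw": [0,0,0]
}}

```text
clock: 8.85
position: [463.6, -277.5, 278.7]
ee_rot: [0.998, -0.058, -0.011, -0.001]
contact_force: [-0.4, 0.5, 0.4]
gripper_width: -0.5
```

The force fell to zero at a height where it had been about 9 N on the way down, so the arm is caught. Next I'll rise and move over the paddle.

>>> {"fn": "apply_moves", "kwargs": {
  "fingers": [1,1,1,1,1,1,1],
  "dp": [
    [0,0,2],
    [0,0,5],
    [-1,-0.5,9],
    [-4,-2,11],
    [-7,-4,11],
    [-8.4,-4.4,11],
    [-8.4,-4.4,11]
  ],
  "yaw": [0,0,0,0,0,0,0]
}}

```text
clock: 9.55
position: [377.9, -321.7, 388.4]
ee_rot: [0.998, -0.059, -0.012, -0.001]
contact_force: [0.4, 0.7, 0.5]
gripper_width: -0.1
```

```bash
python3 - <<'E'
from bench import *
from h import *
s=read_state();W=get_image("wrist");import pickle;pickle.dump((s,W),open('w2.pkl','wb'))
print(s['position'])
for x,y,z in((379,-319,45),(381,-327,45)):
    pass
cv2.imwrite('pics/w2.png',cv2.resize(W['color'],(768,576),interpolation=2))
E
```

```text
[ 377.88050418 -321.72532788  388.39540662]
```

View pics/w2.png

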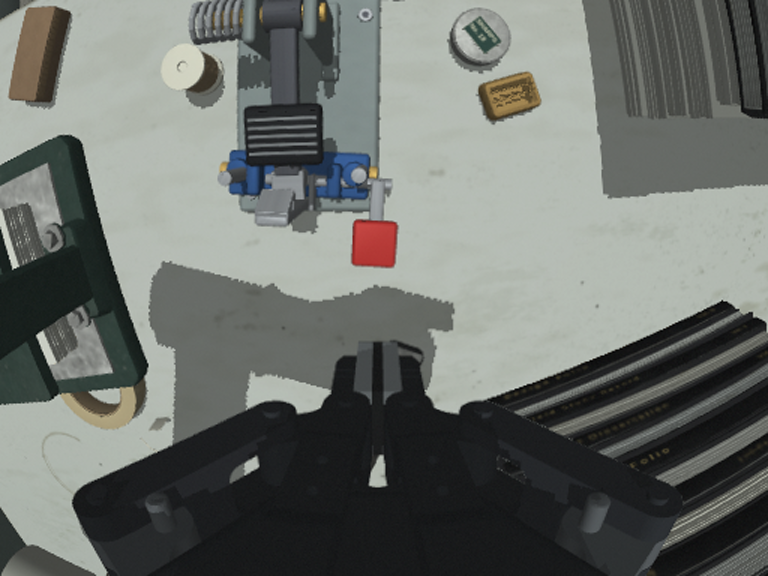

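The arm stands cocked, with the tail under the catch hook at (275,205). The paddle is at (375,243), and the reel, tin and wax haven't moved.

```bash
python3 - <<'E'
import pickle
from h import *
s,W=pickle.load(open('w2.pkl','rb'));B=np.load('b.npz')
h=cv2.cvtColor(W['color'],cv2.COLOR_BGR2HSV)
m=(((h[...,0]<8)|(h[...,0]>172))&(h[...,1]>150)&(h[...,2]>90)).astype('uint8')*255
r=blob(m,(225,140,275,185));print(r[:2],[wonz(W,s,r[0],z).round(1) for z in(40,48)])
c,d=wray(W,s,r[0]);e,f=ray(B,(286.7,263.9));t=np.linalg.lstsq(np.c_[d,-f],e-c,rcond=None)[0];print(c+t[0]*d,e+t[1]*f)
R=Ro.from_quat(s['ee_rot']).as_matrix();print('tip off',R@[0,0,173])
E
```

```text
(array([248.93855422, 161.68313253]), array([235, 147,  29,  31, 830], dtype=int32)) [array([ 379.8, -318.4,   40. ]), array([ 381.6, -318.7,   48. ])]
[ 378.61405956 -318.18373743   34.51442446] [ 377.64137599 -319.39805057   34.68374008]
tip off [  -4.00337731    0.73612257 -172.95210636]
```

>>> {"fn": "apply_moves", "kwargs": {
  "fingers": [1,1,1,1,1,1],
  "dp": [
    [-0.3,-0.5,-4],
    [-0.3,-0.5,-8],
    [-0.3,-0.5,-12],
    [-0.3,-0.5,-14],
    [-0.3,-0.5,-14.5],
    [-0.3,-0.5,-14.5]
  ],
  "yaw": [0,0,0,0,0,0]
}}

```text
clock: 10.2
position: [376.9, -326.3, 242.5]
ee_rot: [0.998, -0.058, -0.012, -0.001]
contact_force: [0.8, -0.1, 0.2]
gripper_width: -0.0
```

>>> {"fn": "apply_moves", "kwargs": {
  "fingers": [1,1,1,1,1,1],
  "dp": [
    [-0.2,0,-0.5],
    [-0.2,0,-1.0],
    [-0.2,0,-1.4],
    [-0.2,0,-1.7],
    [-0.2,0,-1.9],
    [-0.2,0,-1.9]
  ],
  "yaw": [0,0,0,0,0,0]
}}

```text
clock: 10.8
position: [374.8, -326.3, 223.4]
ee_rot: [0.998, -0.058, -0.013, -0.001]
contact_force: [-0.0, 0.9, -0.6]
gripper_width: -0.0
```

>>> {"fn": "apply_moves", "kwargs": {
  "fingers": [1,1,1],
  "dp": [
    [0,0,-0.2],
    [0,0,-0.4],
    [0,0,-0.4]
  ],
  "yaw": [0,0,0]
}}

```text
clock: 11.1
position: [374.7, -326.3, 219.2]
ee_rot: [0.998, -0.058, -0.013, -0.002]
contact_force: [0.3, 0.1, 0.9]
gripper_width: 0.1
```

>>> {"fn": "apply_moves", "kwargs": {
  "fingers": [1,1,1],
  "dp": [
    [0,0,-0.15],
    [0,0,-0.3],
    [0,0,-0.3]
  ],
  "yaw": [0,0,0]
}}

```text
clock: 11.4
position: [374.6, -326.3, 216.4]
ee_rot: [0.998, -0.058, -0.013, -0.002]
contact_force: [-1.3, -0.4, 3.8]
gripper_width: 0.2
```

>>> {"fn": "apply_moves", "kwargs": {
  "fingers": [1,1,1],
  "dp": [
    [0,0,-0.15],
    [0,0,-0.3],
    [0,0,-0.3]
  ],
  "yaw": [0,0,0]
}}

```text
clock: 11.7
position: [374.5, -326.3, 213.1]
ee_rot: [0.998, -0.058, -0.013, -0.002]
contact_force: [0.3, 0.2, 0.6]
gripper_width: -0.1
```

>>> {"fn": "apply_moves", "kwargs": {
  "fingers": [1,1,1],
  "dp": [
    [0,0,-0.15],
    [0,0,-0.3],
    [0,0,-0.3]
  ],
  "yaw": [0,0,0]
}}

```text
clock: 12.0
position: [374.5, -326.3, 209.8]
ee_rot: [0.998, -0.058, -0.013, -0.002]
contact_force: [-0.8, -0.1, 2.0]
gripper_width: -0.1
```

```bash
python3 - <<'E'
from bench import *
from h import *
W=get_image("wrist");a=get_image('top')['color'][115:285,215:355]
o=np.zeros((576,800,3),'uint8');o[:312,:416]=cv2.resize(W['color'],(416,312),interpolation=3);o[:461,420:]=cv2.resize(a,(380,461))
cv2.imwrite('pics/w3.png',o)
E
```

```text
(no output)
```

View pics/w3.png

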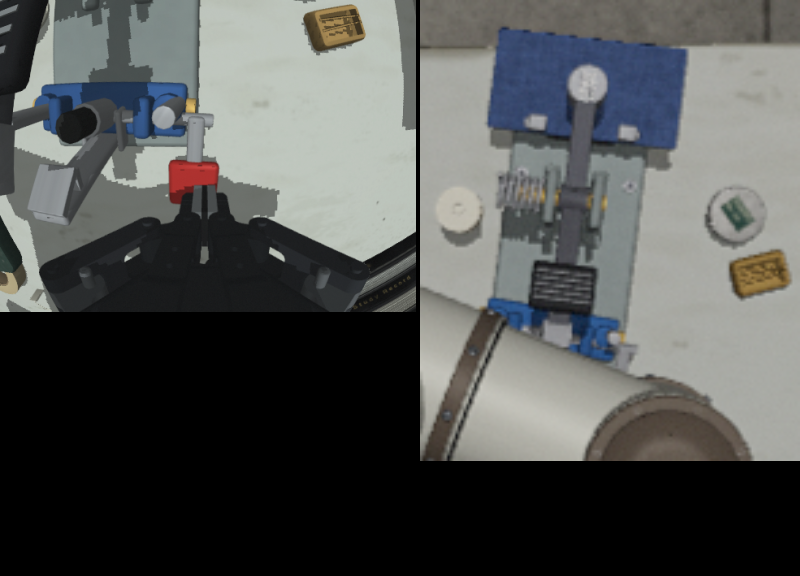

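The catch is swung back and the tail has come up, baring the buffer, so the arm has struck. Now I'll retreat and check the hammer.

>>> {"fn": "apply_moves", "kwargs": {
  "fingers": [1,1,1,1,1,1,1,1,1],
  "dp": [
    [0,0,1],
    [0,0,3],
    [-0.5,-0.5,7],
    [-1,-1,12],
    [-2,-1,17],
    [-3,-1,22],
    [-3,-1,24],
    [-3,-1,24],
    [-3,-1,24]
  ],
  "yaw": [0,0,0,0,0,0,0,0,0]
}}

```text
clock: 13.0
position: [344.0, -335.9, 450.4]
ee_rot: [0.998, -0.059, -0.012, -0.002]
contact_force: [0.3, 0.9, -1.0]
gripper_width: -0.2
```

```bash
python3 - <<'E'
from bench import *
from h import *
s=read_state();A=get_image("scene");W=get_image("wrist");print(s['position'],s['contact_force'])
A0=np.load('a.npz')['color'][150:280,200:330]
o=np.zeros((600,800,3),'uint8');f=lambda i:cv2.resize(i,(390,390),interpolation=2)
o[:390,:390]=f(A0);o[:390,400:790]=f(A['color'][150:280,200:330]);o[395:595,:266]=cv2.resize(W['color'],(266,200),interpolation=3)
cv2.imwrite('pics/f.png',o);np.savez('a2.npz',**A)
E
```

```text
[ 344.02199466 -335.940504    450.43715437] [ 0.31004315  0.88166685 -1.01612322]
```

View pics/f.png

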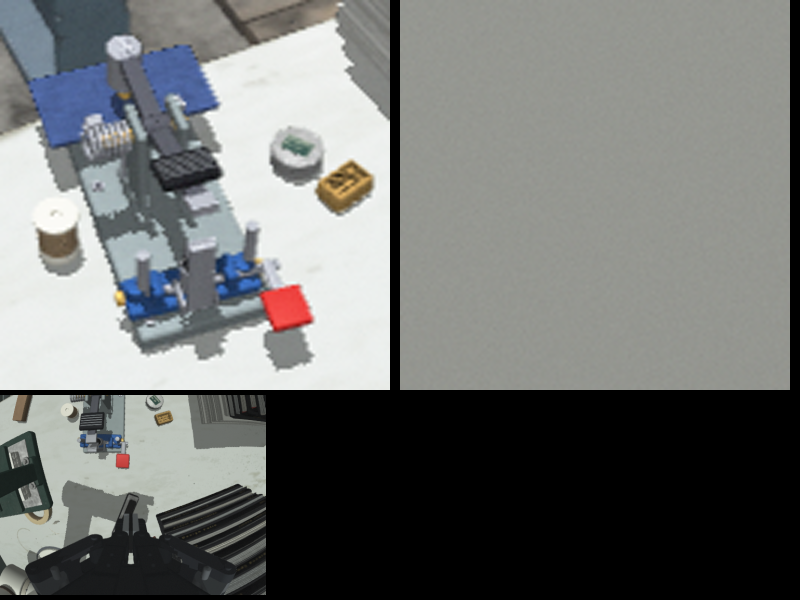

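The arm blocks the scene camera, so I'll go back over the press the way I came.

>>> {"fn": "apply_moves", "kwargs": {
  "fingers": [1,1,1,1,1,1,1,1,1,1],
  "dp": [
    [1,1,5],
    [2,2,10],
    [3,3,15],
    [5,4,20],
    [7,5,25],
    [8,6,29],
    [9,10,29.5],
    [9,15,29.5],
    [9,20,29.5],
    [9,25,29.5]
  ],
  "yaw": [0,0,0,0,0,0,0,0,0,0]
}}

```text
clock: 14.1
position: [435.2, -84.0, 742.0]
ee_rot: [0.998, -0.059, -0.016, -0.002]
contact_force: [0.5, -0.1, 0.1]
gripper_width: 0.2
```

>>> {"fn": "apply_moves", "kwargs": {
  "fingers": [1,1,1,1,1,1,1,1,1,1],
  "dp": [
    [0,5,0],
    [0,10,0],
    [0,15,0],
    [0,20,0],
    [-2,25,0],
    [-4,30,0],
    [-6,35,0],
    [-8,39,0],
    [-10,43,0],
    [-12,47,0]
  ],
  "yaw": [0,0,0,0,0,0,0,0,0,0]
}}

```text
clock: 15.1
position: [314.1, 388.9, 740.4]
ee_rot: [0.998, -0.058, -0.017, -0.001]
contact_force: [0.5, 0.1, -0.0]
gripper_width: 0.2
```

```bash
python3 - <<'E'
from bench import *
from h import *
s=read_state();A=get_image("scene");B=get_image("top");print(s['position'],s['contact_force'])
np.savez('a2.npz',**A);np.savez('b2.npz',**B)
A0=np.load('a.npz')['color'];B0=np.load('b.npz')['color']
o=np.zeros((600,800,3),'uint8');f=lambda i:cv2.resize(i,(395,300),interpolation=2)
o[:300,:395]=f(A0[155:235,205:310]);o[:300,400:795]=f(A['color'][155:235,205:310])
g=lambda i:cv2.resize(i[115:285,215:355],(240,292),interpolation=2)
o[305:597,:240]=g(B0);o[305:597,400:640]=g(B['color'])
cv2.imwrite('pics/f2.png',o)
# template shifts before/after of hammer & pad
for n,I,J,b in(('ham s',A0,A['color'],(232,158,250,172)),('pad s',A0,A['color'],(250,197,276,216)),('tin',A0,A['color'],(288,190,310,212)),('wax',A0,A['color'],(303,202,328,223)),('reel',A0,A['color'],(209,213,228,242)),('red',A0,A['color'],(285,243,306,262)),('tinT',B0,B['color'],(318,180,345,208)),('waxT',B0,B['color'],(326,205,354,226)),('reelT',B0,B['color'],(219,181,240,204))):
    x0,y0,x1,y1=b;S=J[y0-8:y1+8,x0-8:x1+8];k=4
    r=cv2.matchTemplate(cv2.resize(S,None,fx=k,fy=k,interpolation=2),cv2.resize(I[y0:y1,x0:x1],None,fx=k,fy=k,interpolation=2),cv2.TM_CCOEFF_NORMED)
    _,v,_,l=cv2.minMaxLoc(r);print(n,round(v,3),l[0]/k-8,l[1]/k-8)
E
```

```text
[314.11749701 388.91108581 740.39193177] [ 0.47024604  0.10554106 -0.03204043]
ham s 0.881 0.0 1.0
pad s 0.925 -0.25 -1.75
tin 0.999 0.0 0.0
wax 1.0 0.0 0.0
reel 0.998 0.0 0.0
red 1.0 0.0 0.0
tinT 0.998 0.0 0.0
waxT 0.999 0.0 0.0
reelT 0.999 0.0 0.0
```

View pics/f2.png

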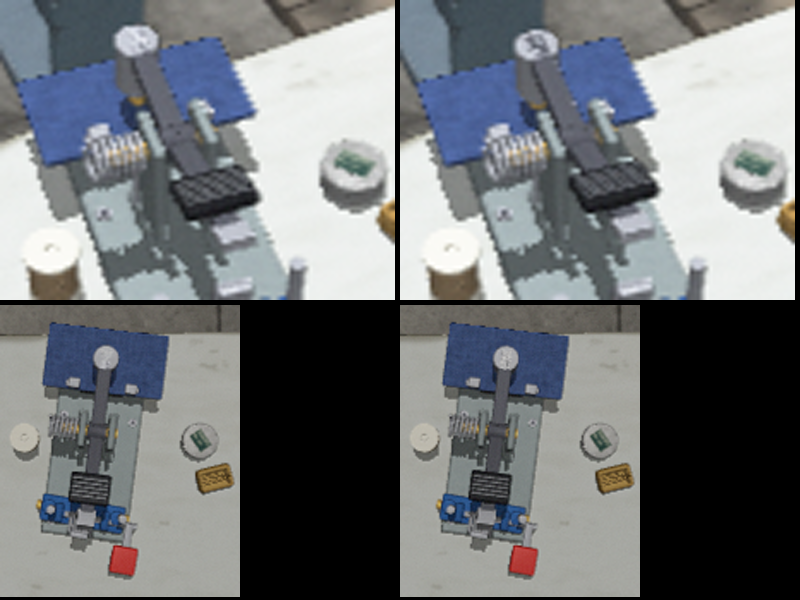

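```bash
python3 -c "
from bench import *
print(job_done())"
```

```text
the job is handed in; nothing more can be done
None
```

I cocked the setter, tripped the trigger and drove the stud, then handed the job in with the hand well clear, at about 15 s of robot time. The cameras show the stud home only to about 1 mm.

- **Cocking:** I pressed the pad down in small steps until the force rose to 17.6 N on the buffer, the highest reading taken on the pad. When I eased off, the force fell to zero at a height where it had been about 9 N on the way down. A wrist picture then showed the tail under the catch with the hand off.
- **Trigger:** The paddle force peaked at about 4 N and then dropped as the arm let go. The highest force reading on the whole job was the 17.6 N above.
- **Stud:** In the scene view the pad now sits about 1.75 px (roughly 6 mm) higher than at the start. That is about 0.08 rad, which fits an arm that started at 0.05 to 0.08 and is now at 0. The hammer is at least 1 px (3 mm or more) lower, which agrees but is coarse; I never saw the stud head itself.
- **Loose items:** The tin, reel and beeswax show no movement in either fixed view.

**Disagreements:**
- The images put the paddle about 8 mm nearer the arm's line than the given spot, so I pressed it where I saw it, a little towards its outer corner to keep clear of the catch.
- My fast approach to the pad ended about 15 mm lower than planned and touched the pad at 5.4 N. That is no more than the normal starting force; I backed off and pressed again slowly.

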